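# Release the safety hook and open the pastry case

### The job

Open the service door of the pastry case on the buffet for restocking: draw it out gently by its handle until the sprung safety hook behind it comes up against its strike, then press the orange hook down with a fingertip through the gap that has opened, ease the door out past the strike, and swing it wide open, nearly square to the case or further. The hook is brittle plastic, so never pull it hard against its strike or jam it down on its stop, and leave the jam jar, pepper mill and ham roll where they are.

Things in the scene. Friction and masses are not known exactly. Their poses are not given: they have to be found in the camera images.
- case: Pastry case with oak roof and base and clear sides, fixed to the table; 264 deep (x) x 320 wide (y) x 250 mm high. Origin: centre of its underside. x points into the case, away from the door; y to the hinge side; z up. The roof is 8 mm thick, its top at 250 mm, its front edge at x = -132 mm.
- roof_edge (a point): Point on the top front edge of the roof, straight above the strike. The strike, a steel tongue 5 mm thick and 50 mm wide, hangs under the roof out of sight; as it happened to be screwed on, its back face is 5 to 23 mm behind this edge and its lower edge 20.5 to 25.5 mm below the roof's top.
- door (a joint): Service door, 310 wide x 244 high x 16 mm thick, brown frame with clear pane, covering the case's front; top level with the roof's top. Angle in rad: 0 shut (at the start 0 to 0.06), growing as the free edge swings out clockwise seen from above, to 1.75. 0.75 kg; hinge friction 0.15 N m keeps it where it is left. The hook stops it at about 0.11 to 0.19 rad (31 to 49 mm of gap at the hook).
- door_hinge (a point): Point on the door's vertical hinge axis, 250 mm above the table. The axis lies in the plane of the door's inner face; the free edge is 310 mm from it. With the door shut the inner face meets the roof's front edge.
- door_handle (a point): Middle of the door's horizontal steel pull bar: 12 mm diameter, 110 mm long, parallel to the door, its axis 42 mm in front of the outer face and 236 mm above the table, 255 mm from the hinge axis; posts 45 mm to each side. Can be pinched across from above.
- hook: Orange sprung hook in a white guide (44 wide x 46 mm high) on the door's inner face, behind the handle. Origin, with the hook up: on the inner face, 265 mm from the hinge axis, 195 mm above the table; x square to the door into the case, y along the door to the hinge, z up. Barb: catching face at x = 54 mm, 8 mm thick, top 14 mm above the pad. Brittle: over 15 N breaks it.
- thumb_pad (a point): Middle of the top of the hook's ribbed thumb pad: 29 mm out from the door (4 to 33 mm from the inner face), 28 mm along it; 29 mm below the roof's top when up. It goes straight down 13 mm to a hard stop, taking 4 N at first and 0.5 N more per mm. The hook clears the strike after 5.5 to 10.5 mm and springs up when let go; once clear it is past the strike after 15 mm more of door movement.
- jam_jar: Amber glass jar with brass lid, 66 mm diameter, 85 mm tall, standing on the table to the left of the case. Origin: centre of its underside.
- pepper_mill: Dark wooden pepper mill, 54 mm diameter, 150 mm tall, standing on the table to the right of the case. Origin: centre of its underside.
- ham_roll: Filled bread roll, 130 x 56 x 56 mm, lying on the table to the right of the case's door. Origin: centre of its underside.

How it is judged:
By the outcome, as a careful person would: the job done as asked, in the order asked, and still so for the second after the job is handed in, with the robot touching nothing.
It also fails if it takes over 72 s, if anything falls off the work surface, if the arm or the gripper's body presses on something with over 40 N, if the wrist force passes 120 N, or if a joint passes its speed limit or range.

### The arm

A 7-joint arm with a two-finger parallel gripper is mounted at the origin on the work surface. World frame = base frame: x ahead of the robot, y to its left, z up, the work surface at z = 0. Lengths are in mm, angles in rad, forces in N, time in s.
With the tool pointing down it reaches from about 425 to 950 mm from the base axis. Payload 4.7 kg.
Tool frame: the origin (TCP) lies at the very end of the fingers, on their centre line; the grasp point (between the pads) lies 19 mm behind it; z points along the fingers, y is the line along which they close (so a half turn about z gives the same grasp; the last joint's range is limited). The gripper opens to 87 mm and grips with 3 to 60 N. Pads are 19 mm wide; open, the fingers measure 117 mm over their backs; the gripper's body (75 mm by 190 mm) begins 51 mm behind the grasp point.
Start: joints at [-1.258, 0.469, -0.049, 1.532, 0.024, 1.141, -0.082], TCP at [226.209, 635.989, 192.573] pointing down, gripper open.
Joint ranges: [-2.59, 2.59], [-0.33, 1.99], [-1.39, 1.29], [0.1, 2.45], [-1.04, 4.18], [0.21, 1.99], [-2.66, 2.66]. Speed limits (rad/s): [2.57, 2.57, 3.14, 3.14, 3.14, 3.14, 3.14].

### API

Orientations are given as a rotation vector (axis times angle).
In Python, from station import status, vision, workorder gives the robot as it stands. The module is installed in compiled form; this text tells all that it offers.
- The arm moves only by the shell command python3 -m creep 'ROWS' [OPENING]. ROWS is JSON, a list of rows, each a list of 2 entries, a list of its own where there are three numbers: the shift along the tool's x, y, z in mm, then the turn, a rotation vector about the tool's x, y, z in rad. In form: [[[x, y, z], [wx, wy, wz]], ...]. A call has 1 to 8 rows; each row is the pose to reach, as a shift and turn from the pose commanded when the call began, along the tool's axes at that moment; what a row does not reach only later rows make up. A row lasts 1/10 s, in which the tool goes at most 50 mm and 8.59 degrees, less where a joint would pass 70% of its speed; a pose out of reach is approached as far as the arm can. A call with a gripper value outside its range is refused whole. OPENING is the finger opening in mm, from 0 to 87, set as the call begins (- or left out, the last holds). The fingers move at their own pace and stop on an object; the grip force is fixed at half the most. Time passes only in rows, so rows that repeat a pose let the fingers close. It gives the time, the measured TCP pose, the force, the opening and the grip force at its end, in the units of the state.
- status.get_obs(): the state, without advancing time (a new reading comes with each control period).
- vision.snapshot(name): name is "scene" or "side" or "wrist"; returns a dict with "img" (400x640x3 uint8, red, green, blue), "fx", "fy", "cx", "cy" (pixels), "rvec" (rotation vector, rad) and "tvec" (3), from world to camera coordinates, as OpenCV has them; the wrist camera has in their place "mount" (4x4, takes a point from camera to tool coordinates, whose origin is the TCP and whose axes are the flange's). Camera axes: x right, y down, z forward; pixel columns grow to the right and rows downward; lengths in mm; the calibration is good to about 2 mm. A picture is of the moment at which its call begins: read the wrist's pose just before it. There is no depth.
- workorder.sign_off(): hands the job in; it is judged then, once.
Trained networks look in a picture, given as the dict that the camera call returned (one of the last four; its "shot" number tells which), for a name from the list of things; names that differ only in an ending like _2 or _b are one class to them, and where a whole thing is asked for, a point or a joint stands for the part that bears it (a point fixed in the world has none). Each returns a list of dicts, best first, with "confidence" (0 to 1); they miss things now and then, are a little off and sometimes report something else, mostly with a low value. They report only what shows in the picture. A call takes as long as a camera call.
- vision.search_frame(picture, name): "rect" ([left, top, right, bottom] as shares, 0 to 1, of the picture: columns of its width, rows of its height, round what is visible of it).
The state is a dict: "time": time; "joint_pos": joint angles; "dq": joint speeds; "effort": joint torques, N m; "position": TCP position; "orientation": TCP orientation; "force": force on the tool from outside, world axes, zero at the start; "torque": the same for the moment, N m; "grip_width": finger opening in mm; "grasp_force": force on a finger pad.
Only numpy, scipy, OpenCV 4.12 (cv2) and the standard library are available. Lean on these libraries where they do the work, as an engineer would, in place of code of your own. Each camera call takes 0.05 s, during which the arm holds its last target. There are 200 camera calls.

## Working session

There is one attempt and no reset: what is moved stays moved. The work goes in short steps, Python scripts to look and compute and a shell command to move; the robot and the scene stay as the last step left them, time stands still between calls to the robot, and variables do not carry over. Pictures are saved under pics/ and viewed, at most 10 in all, crops included, and the job is handed in when it is done.

```bash
mkdir -p pics
cat > h.py <<'E'
import numpy as np,cv2
from station import status,vision,workorder
from scipy.spatial.transform import Rotation as R
def cam(p,obs=None):
    if 'mount' in p:
        T=np.eye(4);T[:3,:3]=R.from_rotvec(obs['orientation']).as_matrix();T[:3,3]=obs['position']
        M=np.linalg.inv(T@np.array(p['mount']))
        return M[:3,:3],M[:3,3]
    return R.from_rotvec(np.ravel(p['rvec'])).as_matrix(),np.ravel(p['tvec'])
def ray(p,u,v,z,obs=None):
    A,t=cam(p,obs);c=-A.T@t
    d=A.T@np.array([(u-p['cx'])/p['fx'],(v-p['cy'])/p['fy'],1])
    return c+d*(z-c[2])/d[2]
def proj(p,X,obs=None):
    A,t=cam(p,obs);q=A@np.asarray(X)+t
    return q[:2]/q[2]*[p['fx'],p['fy']]+[p['cx'],p['cy']]
def save(p,n): cv2.imwrite('pics/'+n,p['img'][:,:,::-1])
E
python3 - <<'E'
from h import *
np.set_printoptions(precision=1,suppress=True)
o=status.get_obs();print(o['time'],o['position'],o['orientation'],o['grip_width'])
ims=[]
for n in ['scene','side']:
    p=vision.snapshot(n);ims.append(p['img']);A,t=cam(p);print(n,'campos',-A.T@t,'dir',A[2])
    for k in ['case','door','door_handle','hook','jam_jar','pepper_mill','ham_roll','thumb_pad','roof_edge','door_hinge']:
        r=vision.search_frame(p,k)
        for d in r[:2]: print(k,round(d['confidence'],2),np.array(d['rect'])*[640,400,640,400])
    save(p,n+'0.png')
E
```

```text
0.0 [226.  635.3 191.5] [-0.5 -3.1  0. ] 87.26015544775547
scene campos [ 500.7  466.7 1188.1] dir [ 0.1 -0.4 -0.9]
case 0.9 [191.4  95.4 385.6 280.7]
door 0.9 [291.7 142.4 386.3 281.1]
door_handle 0.71 [295.4 141.7 388.  280.3]
hook 0.37 [341.9 156.9 352.4 168. ]
jam_jar 0.85 [241.  301.8 269.3 332. ]
pepper_mill 0.59 [329.4 122.2 340.1 129.8]
ham_roll 0.95 [371.8 124.7 418.8 153.6]
ham_roll 0.55 [344.2 156.2 353.4 167.8]
thumb_pad 0.61 [344.4 155.8 352.3 167.5]
roof_edge 0.77 [190.9  99.7 382.  278.9]
door_hinge 0.89 [295.  147.2 384.8 278.3]
side campos [ 303.3 -667.9 1060. ] dir [ 0.3  0.6 -0.8]
case 0.94 [265.3 110.3 431.4 286.8]
door 0.68 [268.8 125.4 314.1 288.6]
door_handle 0.93 [271.8 129.3 312.4 286.1]
hook 0.45 [305.8 212.  310.7 225.1]
pepper_mill 0.63 [352.8 261.1 375.8 307.2]
ham_roll 0.8 [284.  331.5 342.  372.7]
roof_edge 0.92 [272.9 107.3 432.2 284.1]
roof_edge 0.61 [281.9 330.8 340.7 373.5]
door_hinge 0.79 [270.6 127.2 311.6 282.8]
```

Run:
```python
import cv2
a=cv2.imread('pics/scene0.png')[80:350,170:440];b=cv2.imread('pics/side0.png')[95:385,220:460]
cv2.imwrite('pics/a.png',cv2.resize(a,None,fx=2.2,fy=2.2,interpolation=2));cv2.imwrite('pics/b.png',cv2.resize(b,None,fx=2,fy=2,interpolation=2))
```

```text
(no output)
```

View pics/a.png

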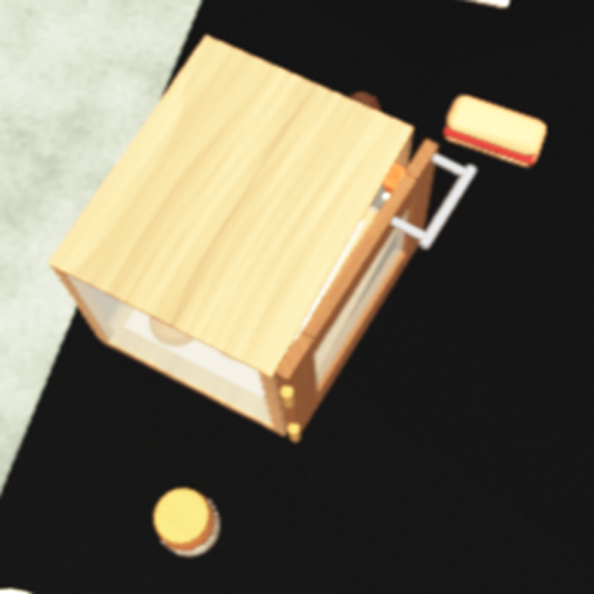

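View pics/b.png

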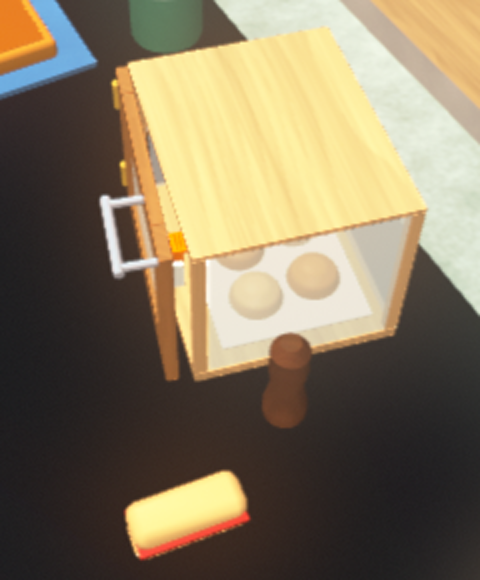

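Both views show the case with the door slightly ajar. The hinge is at scene crop (285,385), the bar runs (472,170)-(427,245), and the orange hook shows in the gap at (395,180). I'll fit the case pose and door angle to both views.

```bash
cat >> h.py <<'E'
def Rz(a): return np.array([[np.cos(a),-np.sin(a),0],[np.sin(a),np.cos(a),0],[0,0,1]])
def case2w(q,X): return Rz(q[2])@np.asarray(X,float)+[q[0],q[1],0]
def doorpt(q,out,along,z):
    # hinge in case frame (-132, hy); door along -y when shut, opening toward -x
    a=q[3];al=np.array([-np.sin(a),-np.cos(a)]);n=np.array([-np.cos(a),np.sin(a)])
    h=np.array([-132,HY]);p=h+along*al+out*n
    return case2w(q,[p[0],p[1],z])
HY=155
E
python3 - <<'E'
from h import *
from scipy.optimize import least_squares
np.set_printoptions(precision=3,suppress=True)
S=vision.snapshot('scene');D=vision.snapshot('side')
f=lambda L,s,o:[np.array(x)/s+o for x in L]
sc=f([(207,35),(413,128),(273,375),(52,263),(472,168),(427,245)],2.2,[170,80])
sd=f([(328,30),(424,211),(193,257),(128,64),(119,273),(105,200)],2,[220,95])
for i in range(4): print(ray(S,*sc[i],250),)
# corner order: scene 0..3 ; side order analog
C={'bR':(132,-160,250),'fR':(-132,-160,250),'fL':(-132,160,250),'bL':(132,160,250)}
sO=['bR','fR','fL','bL']; dO=['bL','bR','fR','fL']
def res(q):
    r=[]
    for i,k in enumerate(sO): r.append(proj(S,case2w(q,C[k]))-sc[i])
    for i,k in enumerate(dO): r.append(proj(D,case2w(q,C[k]))-sd[i])
    for P,L in((S,sc),(D,sd)):
        r+= [proj(P,doorpt(q,58,310,236)) -L[4]] if 0 else [proj(P,doorpt(q,58,310-0,236))*0]
        r+= [proj(P,doorpt(q,58,306,236))-L[4],proj(P,doorpt(q,58,204,236))-L[5]]
    return np.ravel(r)
best=min((least_squares(res,[600,300,y,0.05],loss='soft_l1') for y in np.arange(-3,3.1,1)),key=lambda s:s.cost)
q=best.x;print(q,best.cost);print(res(q).reshape(-1,2))
np.save('q.npy',q)
print('hinge',doorpt(q,0,0,250),'handle',doorpt(q,58,255,236),'pad',doorpt(q,-29,265,221))
for P,k,z in((S,'jam_jar',85),(S,'pepper_mill',150),(S,'ham_roll',56)):
    r=vision.search_frame(P,k)
    if r: x=np.array(r[0]['rect'])*[640,400,640,400];print(k,ray(P,(x[0]+x[2])/2,(x[1]+x[3])/2,z*.7))
E
```

```text
[ 829.974 -160.897  250.   ]
[ 573.423 -102.989  250.   ]
[640.189 206.546 250.   ]
[893.912 151.45  250.   ]
[ 735.539   21.67   -56.764 -144.459] 10.100818486651585
[[ 0.111 -0.64 ]
 [ 0.742 -1.095]
 [-0.202 -0.228]
 [-1.689 -1.157]
 [-0.915 -2.241]
 [ 0.871 -1.279]
 [-1.921  0.985]
 [-1.458 -1.103]
 [ 0.     0.   ]
 [-0.828  0.177]
 [-0.752 -1.669]
 [ 0.     0.   ]
 [-0.797 -0.191]
 [-0.654  0.332]]
hinge [639.69  201.286 250.   ] handle [515.83  -29.035 236.   ] pad [597.019 -61.859 221.   ]
jam_jar [710.513 337.44   59.5  ]
pepper_mill [ 655.696 -212.455  105.   ]
ham_roll [ 478.875 -256.426   39.2  ]
```

```bash
cat >> h.py <<'E'
def goto(pos,yang,o=None):
    o=o or status.get_obs();A=R.from_rotvec(o['orientation']).as_matrix()
    y=np.array([np.cos(yang),np.sin(yang),0]);z=np.array([0,0,-1.]);B=np.stack([np.cross(y,z),y,z],1)
    return np.round(A.T@(np.array(pos)-o['position']),1),np.round(R.from_matrix(A.T@B).as_rotvec(),3)
def yaw(o): 
    y=R.from_rotvec(o['orientation']).as_matrix()[:,1];return np.arctan2(y[1],y[0])
E
python3 - <<'E'
from h import *
q=np.load('q.npy');q[2]=(q[2]+np.pi)%(2*np.pi)-np.pi;q[3]=(q[3]+np.pi)%(2*np.pi)-np.pi;np.save('q.npy',q);print(q)
H=doorpt(q,58,255,236);print(H)
print(goto([H[0],H[1],330],-q[3]+q[2]))
E
```

```text
[ 7.35538916e+02  2.16695787e+01 -2.15240728e-01  5.45179611e-02]
[515.8304667  -29.03519158 236.        ]
(array([-495.8, -529.5, -137.5]), array([-0.   , -0.   ,  1.499]))
```

```bash
python3 -m creep '[[[0,0,-50],[0,0,0]],[[0,0,-100],[0,0,0]],[[0,0,-137],[0,0,0]],[[-150,-160,-137],[0,0,0.45]],[[-150,-160,-137],[0,0,0.45]],[[-250,-265,-137],[0,0,0.75]],[[-250,-265,-137],[0,0,0.75]],[[-300,-320,-137],[0,0,0.9]]]' 32
python3 - <<'E'
from h import *
q=np.load('q.npy');H=doorpt(q,58,255,236)
print(goto([H[0],H[1],330],-q[3]+q[2]))
E
```

```text
time: 2.15
position: [327.1, 404.9, 329.8]
orientation: [-1.639, -2.68, -0.001]
force: [0.3, 0.6, 0.6]
grip_width: 34.5
grasp_force: 0.0
(array([-472.3,  -29.6,   -0.5]), array([ 0.   , -0.001,  0.743]))
```

```bash
python3 -m creep '[[[-50,-3,0],[0,0,0.09]],[[-100,-6,0],[0,0,0.18]],[[-150,-9,0],[0,0,0.27]],[[-200,-12,0],[0,0,0.36]],[[-250,-15,0],[0,0,0.45]],[[-300,-18,0],[0,0,0.54]],[[-350,-21,0],[0,0,0.63]],[[-400,-24,0],[0,0,0.74]]]'
python3 -m creep '[[[-45,0,0],[0,0,0]],[[-45,0,0],[0,0,0]],[[-45,0,0],[0,0,0]],[[-45,0,0],[0,0,0]]]'
python3 - <<'E'
from h import *
q=np.load('q.npy');H=doorpt(q,58,255,236)
print(goto([H[0],H[1],330],-q[3]+q[2]))
o=status.get_obs();p=vision.snapshot('wrist');save(p,'w1.png')
print(proj(p,H,o),proj(p,doorpt(q,58,306,236),o),proj(p,doorpt(q,58,204,236),o),proj(p,doorpt(q,0,310,250),o),proj(p,doorpt(q,16,310,250),o),proj(p,case2w(q,[-132,-160,250]),o))
print(o['position'],p['mount'])
for k in['door_handle','thumb_pad','hook']:
  for d in vision.search_frame(p,k)[:2]: print(k,round(d['confidence'],2),np.array(d['rect'])*[640,400,640,400])
E
```

```text
time: 2.95
position: [489.6, 39.6, 330.0]
orientation: [-2.495, -1.909, -0.002]
force: [1.7, 0.6, -0.1]
grip_width: 31.8
grasp_force: 0.0
time: 3.35
position: [477.6, -0.5, 329.6]
orientation: [-2.489, -1.916, -0.001]
force: [-0.4, 0.3, 0.8]
grip_width: 31.8
grasp_force: 0.0
(array([-17.8,  44.2,  -0.5]), array([-0.   , -0.001,  0.011]))
[359.33703707 216.14772899] [356.82758892 260.46577403] [362.10566254 167.25248975] [413.7506207  270.75669028] [398.4907191  270.61171287] [429.57877238 274.75125376]
[477.64547442  -0.53736328 329.55880795] [[ 2.05212454e-04 -9.56630057e-01 -2.91305496e-01  8.09028944e+01]
 [ 9.99999568e-01 -6.76201614e-05  9.26518200e-04 -1.38060664e-01]
 [-9.06033283e-04 -2.91305561e-01  9.56629630e-01 -1.91848977e+02]
 [ 0.00000000e+00  0.00000000e+00  0.00000000e+00  1.00000000e+00]]
thumb_pad 0.78 [419.904 207.4   431.616 231.4  ]
hook 0.49 [417.92 205.68 433.6  231.6 ]
```

View pics/w1.png

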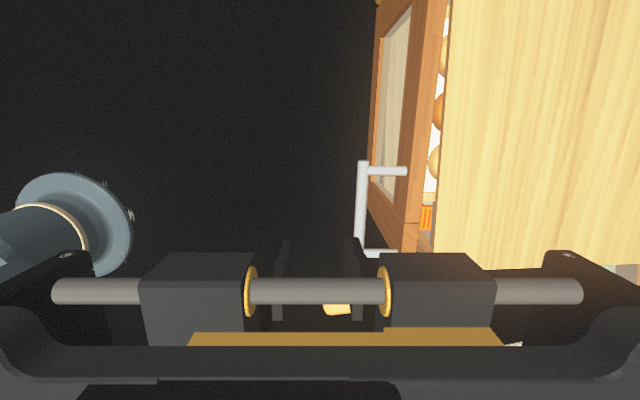

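The wrist view shows the bar from (363,162) to (359,255), about 2 px (2 mm) nearer the case than predicted, and the orange pad at (426,218). That is good enough to grasp.

```bash
python3 -m creep '[[[-18,45.5,0],[0,0,0.01]],[[-18,45.5,0],[0,0,0.01]],[[-18,45.5,0],[0,0,0.01]],[[-18,45.5,40],[0,0,0.01]],[[-18,45.5,80],[0,0,0.01]],[[-18,45.5,100],[0,0,0.01]],[[-18,45.5,112],[0,0,0.01]],[[-18,45.5,112],[0,0,0.01]]]' 32
python3 -m creep '[[[0,0,0],[0,0,0]],[[0,0,0],[0,0,0]],[[0,0,0],[0,0,0]]]'
python3 - <<'E'
from h import *
q=np.load('q.npy');H=doorpt(q,58,255,217);o=status.get_obs();print(H,yaw(o),goto(H,-q[3]+q[2],o))
E
```

```text
time: 4.35
position: [515.9, -30.1, 216.5]
orientation: [-2.499, -1.902, 0.003]
force: [0.5, -0.1, -0.6]
grip_width: 32.1
grasp_force: 0.0
time: 4.65
position: [517.7, -30.9, 218.7]
orientation: [2.5, 1.901, 0.003]
force: [-0.9, -0.6, 1.0]
grip_width: 32.1
grasp_force: 0.0
[515.8304667  -29.03519158 217.        ] -0.27083421092931376 (array([ 1.3, -2.4,  1.7]), array([ 0.002, -0.001, -0.001]))
```

```bash
python3 -m creep '[[[0,0,0],[0,0,0]],[[0,0,0],[0,0,0]],[[0,0,0],[0,0,0]],[[0,0,0],[0,0,0]],[[0,0,0],[0,0,0]],[[0,0,0],[0,0,0]]]' 0
python3 - <<'E'
from h import *
q=np.load('q.npy')
# door angle from bar position
o=status.get_obs();print(o['position'],o['force'])
from scipy.optimize import minimize_scalar
def ang(P):
    return minimize_scalar(lambda a:np.linalg.norm(doorpt([*q[:3],a],58,255,217)[:2]-P[:2]),bounds=(-.1,1.8),method='bounded').x
a=ang(o['position']);print(a)
Bm=R.from_rotvec(o['orientation']).as_matrix();P0=doorpt([*q[:3],a],58,255,217)
for da in np.arange(0.01,.18,.01): print(round(da,2),np.round(Bm.T@(doorpt([*q[:3],a+da],58,255,217)-P0),1))
E
```

```text
time: 5.25
position: [516.9, -31.0, 217.5]
orientation: [-2.501, -1.901, 0.0]
force: [0.0, 0.3, 0.5]
grip_width: 1.1
grasp_force: 0.0
[516.92903985 -30.99852736 217.47447102] [0.03822117 0.28455837 0.48589042]
0.04729477487297882
0.01 [ 0.6 -2.6  0. ]
0.02 [ 1.2 -5.1  0. ]
0.03 [ 1.8 -7.6  0. ]
0.04 [  2.4 -10.2   0. ]
0.05 [  3.1 -12.7   0. ]
0.06 [  3.8 -15.2   0. ]
0.07 [  4.5 -17.7   0. ]
0.08 [  5.3 -20.2   0. ]
0.09 [  6.1 -22.7   0. ]
0.1 [  6.9 -25.2   0. ]
0.11 [  7.7 -27.7   0. ]
0.12 [  8.5 -30.2   0. ]
0.13 [  9.4 -32.6   0. ]
0.14 [ 10.3 -35.1   0. ]
0.15 [ 11.2 -37.6   0. ]
0.16 [ 12.2 -40.    0. ]
0.17 [ 13.1 -42.4   0. ]
```

The fingers closed on nothing. I'll look again.

Run:
```python
from h import *
p=vision.snapshot('wrist');o=status.get_obs();save(p,'w2.png')
s=vision.snapshot('side');b=s['img'][95:315,240:460,::-1];d=vision.snapshot('scene');c=d['img'][100:320,250:470,::-1]
cv2.imwrite('pics/sd2.png',cv2.resize(np.hstack([b,c]),None,fx=1.8,fy=1.8,interpolation=2))
```

```text
(no output)
```

View pics/w2.png

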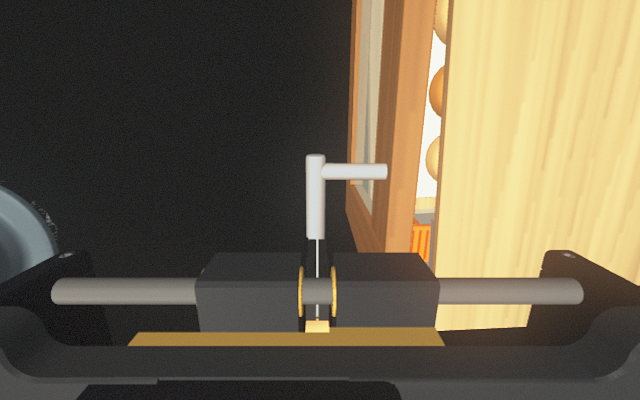

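View pics/sd2.png

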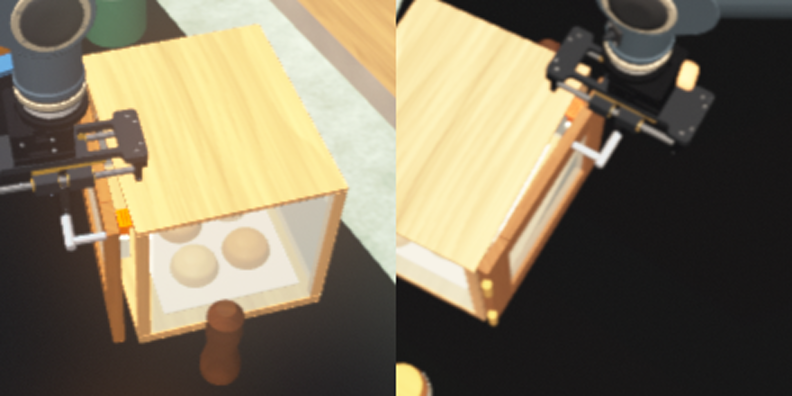

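The bar lies right under the closed fingers, in line with them at column 316. The lit line between the fingers suggests they closed above or below it. I'll check the heights.

Run:
```python
from h import *
np.set_printoptions(precision=1,suppress=True)
q=np.load('q.npy');q[3]=.047
o=status.get_obs();p=vision.snapshot('wrist')
print(p['fx'],p['cx'],p['cy'],o['position'],o['grip_width'],o['grasp_force'])
print('TCP px',proj(p,o['position'],o),'grasp',proj(p,o['position']+np.array([0,0,19]),o))
for z in (216,226,236,246): print(z,proj(p,doorpt(q,58,200,z),o),proj(p,doorpt(q,58,210,z),o),proj(p,doorpt(q,16,210,z),o),proj(p,doorpt(q,58,240,z),o))
g=cv2.cvtColor(p['img'],cv2.COLOR_RGB2GRAY)
for v in (165,200,230,250,270,300): print(v,g[v,296:340])
```

```text
290.8996378582674 316.85996889734554 205.23565844479995 [517.  -31.  217.5] 0.412881776465209 0.0
TCP px [316.8 235.4] grasp [316.8 246.9]
216 [316.5 155.8] [316.7 170.8] [379.3 170.2] [317.  213.2]
226 [316.5 157.8] [316.7 173.6] [382.6 173. ] [317.1 218. ]
236 [316.5 160.1] [316.7 176.7] [386.1 176.1] [317.1 223.2]
246 [316.5 162.6] [316.7 180.1] [390.1 179.5] [317.1 229. ]
165 [ 42  46  45  47  47  44  44  47  45  90 171 197 205 214 220 219 219 219
 219 220 218 218 213 213 211 201 183 169 184 205 204 205 203 207 203 203
 204 204 205 203 201 204 203 202]
200 [ 46  46  47  52  50  47  49  48  46  60 158 193 205 214 220 219 218 219
 219 219 217 217 213 212 205 194 176 164 134  82  49  52  51  56  57  52
  57  55  52  56  54  57  59  53]
230 [ 47  45  49  43  46  45  45  42  47  42 137 192 206 214 218 219 219 218
 218 216 215 213 211 207 196 184 169 152 109  63  46  52  50  49  51  54
  51  48  55  52  49  52  54  50]
250 [40 46 43 47 38 33 41 38 44 44 39 40 54 50 54 49 50 47 48 52 79 92 67 49
 50 50 54 50 53 54 49 42 46 48 47 46 48 39 50 48 45 46 48 39]
270 [ 54  50  52  49 100 130 132 103  76  52  46  44  50  49  54  53  51  47
  51  50  73  92  67  48  50  41  55  51  54  51  51  48  38  60 123 140
 146 123  75  55  53  56  53  52]
300 [ 81  76  69 110 195 209 172 133 136 141 141 142 143 143 142 144 140 142
 142 143 144 135 142 141 142 139 140 142 141 141 139 141 139 140 131 134
 197 223 188 100  74  76  80  79]
```

Run:
```python
import cv2,numpy as np
f=lambda n:np.clip((cv2.imread(n)[190:340,220:420].astype(float)/255)**.45*255,0,255).astype('uint8')
s=cv2.imread('pics/sd2.png')[100:300,0:200];s=np.clip((s.astype(float)/255)**.5*255,0,255).astype('uint8')
im=np.hstack([cv2.resize(f('pics/w1.png'),(400,300),interpolation=2),cv2.resize(f('pics/w2.png'),(400,300),interpolation=2)])
cv2.imwrite('pics/c.png',im)
```

```text
(no output)
```

View pics/c.png

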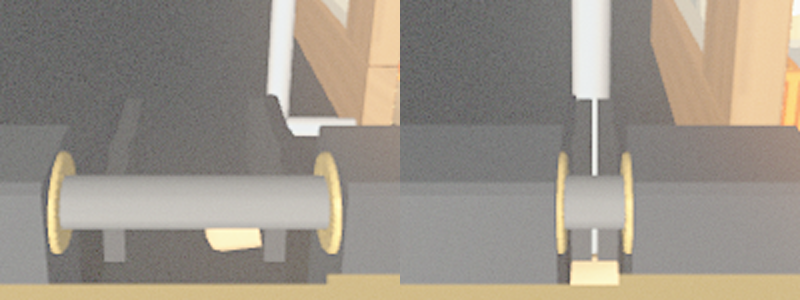

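The gamma-lifted crop (right half) shows the shut fingers passing in front of the bar, ending near v=238. So the real fingertips sit above the bar, about 25 mm short of the reported TCP. I'll reopen, go lower and try again.

```bash
python3 -m creep '[[[0,0,0],[0,0,0]],[[0,0,0],[0,0,0]],[[0,0,0],[0,0,0]],[[0,0,0],[0,0,0]],[[0,0,5],[0,0,0]],[[0,0,10],[0,0,0]],[[0,0,15],[0,0,0]],[[0,0,20],[0,0,0]]]' 32
python3 -m creep '[[[0,0,0],[0,0,0]],[[0,0,0],[0,0,0]],[[0,0,0],[0,0,0]],[[0,0,0],[0,0,0]],[[0,0,0],[0,0,0]],[[0,0,0],[0,0,0]]]' 0
```

```text
time: 6.25
position: [516.8, -31.0, 196.9]
orientation: [-2.501, -1.901, 0.001]
force: [0.3, -0.3, -0.5]
grip_width: 31.7
grasp_force: 0.0
time: 6.85
position: [517.0, -31.1, 197.7]
orientation: [2.501, 1.901, 0.0]
force: [-0.0, -0.2, 0.8]
grip_width: 11.1
grasp_force: 30.0
```

Gripped at 11 mm with 30 N. Now a slow pull along the arc.

```bash
python3 -m creep '[[[0.3,-1.3,0],[0,0,0.005]],[[0.6,-2.6,0],[0,0,0.01]],[[0.9,-3.8,0],[0,0,0.015]],[[1.2,-5.1,0],[0,0,0.02]],[[1.5,-6.4,0],[0,0,0.025]],[[1.8,-7.6,0],[0,0,0.03]],[[2.1,-8.9,0],[0,0,0.035]],[[2.1,-8.9,0],[0,0,0.035]]]' 0
```

```text
time: 7.65
position: [508.7, -26.5, 197.6]
orientation: [-2.534, -1.857, 0.0]
force: [-1.6, -0.4, 2.3]
grip_width: 10.9
grasp_force: 30.0
```

```bash
python3 -m creep '[[[0.2,-1.0,0],[0,0,0.004]],[[0.4,-2.0,0],[0,0,0.008]],[[0.7,-3.1,0],[0,0,0.012]],[[0.9,-4.1,0],[0,0,0.016]],[[1.2,-5.1,0],[0,0,0.02]],[[1.2,-5.1,0],[0,0,0.02]]]' 0
for i in 1 ; do python3 -m creep '[[[0.2,-1.0,0],[0,0,0.004]],[[0.4,-2.0,0],[0,0,0.008]],[[0.4,-2.0,0],[0,0,0.008]]]' 0; done
python3 -m creep '[[[0.2,-1.0,0],[0,0,0.004]],[[0.4,-2.0,0],[0,0,0.008]],[[0.4,-2.0,0],[0,0,0.008]]]' 0
```

```text
time: 8.25
position: [504.3, -23.9, 197.6]
orientation: [-2.552, -1.831, -0.0]
force: [-1.4, -1.7, 4.3]
grip_width: 11.1
grasp_force: 30.0
time: 8.55
position: [502.6, -22.8, 197.6]
orientation: [-2.56, -1.821, -0.0]
force: [-1.1, -2.0, 4.4]
grip_width: 10.8
grasp_force: 30.0
time: 8.85
position: [500.8, -21.8, 197.6]
orientation: [-2.567, -1.811, -0.0]
force: [-0.3, -1.5, 4.8]
grip_width: 11.1
grasp_force: 30.0
```

```bash
python3 -m creep '[[[0.2,-1.0,0],[0,0,0.004]],[[0.2,-1.0,0],[0,0,0.004]]]' 0 | grep -E 'pos|force'
python3 -m creep '[[[0.2,-1.0,0],[0,0,0.004]],[[0.2,-1.0,0],[0,0,0.004]]]' 0 | grep -E 'pos|force'
python3 -m creep '[[[0.2,-1.0,0],[0,0,0.004]],[[0.2,-1.0,0],[0,0,0.004]]]' 0 | grep -E 'pos|force'
```

```text
position: [500.0, -21.2, 197.6]
force: [-1.0, -0.6, 5.5]
grasp_force: 30.0
position: [499.1, -20.7, 197.6]
force: [-0.1, -0.4, 4.6]
grasp_force: 30.0
position: [498.3, -20.1, 197.6]
force: [-0.9, -2.4, 6.8]
grasp_force: 30.0
```

Run:
```python
from h import *
for i in range(1):
  o=status.get_obs();print(o['force'],o['torque'],o['position'])
```

```text
[-0.85549366 -2.40700695  6.82226884] [-0.40727704  0.19636661  0.04885917] [498.25733178 -20.11319858 197.61672385]
```

```bash
python3 -m creep '[[[0.2,-1.0,0],[0,0,0.004]],[[0.2,-1.0,0],[0,0,0.004]]]' 0 | grep -E 'pos|force'
python3 -m creep '[[[0.2,-1.0,0],[0,0,0.004]],[[0.2,-1.0,0],[0,0,0.004]]]' 0 | grep -E 'pos|force'
```

```text
position: [497.4, -19.5, 197.6]
force: [-0.9, -1.7, 6.0]
grasp_force: 30.0
position: [496.5, -19.0, 197.6]
force: [-0.2, -1.6, 5.9]
grasp_force: 30.0
```

```bash
python3 -m creep '[[[0.2,-1.0,0],[0,0,0.004]],[[0.2,-1.0,0],[0,0,0.004]]]' 0 | grep -E 'pos|force'
python3 -m creep '[[[0.2,-1.0,0],[0,0,0.004]],[[0.2,-1.0,0],[0,0,0.004]]]' 0 | grep -E 'pos|force'
```

```text
position: [495.7, -18.5, 197.6]
force: [-0.3, -0.5, 5.6]
grasp_force: 30.0
position: [494.8, -17.9, 197.6]
force: [-1.3, -0.9, 5.8]
grasp_force: 30.0
```

```bash
python3 -m creep '[[[0.2,-1.0,0],[0,0,0.004]],[[0.2,-1.0,0],[0,0,0.004]]]' 0 | grep -E 'pos|force'
python3 -m creep '[[[0.2,-1.0,0],[0,0,0.004]],[[0.2,-1.0,0],[0,0,0.004]]]' 0 | grep -E 'pos|force'
```

```text
position: [493.9, -17.3, 197.6]
force: [-0.6, -0.8, 4.2]
grasp_force: 30.0
position: [493.2, -16.8, 197.6]
force: [-0.6, -1.4, 5.2]
grasp_force: 30.0
```

```bash
python3 -m creep '[[[0.2,-1.0,0],[0,0,0.004]],[[0.2,-1.0,0],[0,0,0.004]]]' 0 | grep -E 'pos|force'
python3 -m creep '[[[0.2,-1.0,0],[0,0,0.004]],[[0.2,-1.0,0],[0,0,0.004]]]' 0 | grep -E 'pos|force'
```

```text
position: [493.1, -16.7, 197.6]
force: [2.9, -2.2, 3.4]
grasp_force: 30.0
position: [493.0, -16.6, 197.7]
force: [5.3, -2.8, 0.0]
grasp_force: 30.0
```

```bash
python3 -m creep '[[[0.2,-1.0,0],[0,0,0.004]],[[0.2,-1.0,0],[0,0,0.004]]]' 0 | grep -E 'pos|force'
python3 -m creep '[[[0.2,-1.0,0],[0,0,0.004]],[[0.2,-1.0,0],[0,0,0.004]]]' 0 | grep -E 'pos|force'
```

```text
position: [492.9, -16.6, 197.7]
force: [7.8, -3.9, -1.7]
grasp_force: 30.1
position: [492.9, -16.5, 197.7]
force: [9.0, -5.7, -5.0]
grasp_force: 30.1
```

The hook is on its strike, with the door halted at about 493 mm. I'll relax the pull, release and rise.

```bash
python3 -m creep '[[[-0.2,1.0,0],[0,0,-0.004]],[[-0.4,2.0,0],[0,0,-0.008]],[[-0.6,3.0,0],[0,0,-0.012]],[[-0.8,4.0,0],[0,0,-0.016]],[[-1.0,5.0,0],[0,0,-0.02]],[[-1.0,5.0,0],[0,0,-0.02]]]' 0 
python3 -m creep '[[[0,0,0],[0,0,0]],[[0,0,0],[0,0,0]],[[0,0,0],[0,0,0]],[[0,0,0],[0,0,0]],[[0,0,-30],[0,0,0]],[[0,0,-75],[0,0,0]],[[0,0,-110],[0,0,0]],[[0,0,-130],[0,0,0]]]' 30
python3 - <<'E'
from h import *
from scipy.optimize import minimize_scalar
q=np.load('q.npy');q[3]=minimize_scalar(lambda a:np.linalg.norm(doorpt([*q[:3],a],58,255,217)[:2]-np.array([493.5,-16.9])),bounds=(-.1,1.8),method='bounded').x
np.save('q.npy',q);print(q,doorpt(q,58,255,0))
o=status.get_obs();print(o['position'],o['force'],doorpt(q,-12,265,221))
y=-(q[3])+q[2]   # normal-inward angle
P=doorpt(q,-15,265,330)
for yy in (y+np.pi/2,y-np.pi/2): print(goto(P,yy,o))
print(o['joint_pos'])
E
```

```text
time: 12.05
position: [493.4, -16.9, 197.6]
orientation: [-2.594, -1.769, 0.001]
force: [-0.1, 0.0, 6.2]
grip_width: 11.1
grasp_force: 30.0
time: 12.85
position: [494.8, -17.7, 330.4]
orientation: [2.595, 1.769, 0.006]
force: [0.3, 0.4, 0.3]
grip_width: 29.9
grasp_force: 0.0
[ 7.35538916e+02  2.16695787e+01 -2.15240728e-01  1.51437868e-01] [494.12398403 -15.9686004    0.        ]
[494.77365198 -17.74995689 330.36079022] [0.33661218 0.42782106 0.3262973 ] [555.88544498 -50.40000963 221.        ]
(array([-8. , 71.8,  0.5]), array([ 0.004,  0.   , -1.578]))
(array([-8. , 71.8,  0.5]), array([ 0.   , -0.004,  1.563]))
[-0.64562796  0.05764751  0.63881695  1.77660616 -0.03676434  1.3152981
 -0.37261298]
```

```bash
python3 -m creep '[[[0,10,0],[0,0,0.14]],[[-2,20,0],[0,0,0.28]],[[-4,30,0],[0,0,0.42]],[[-6,40,0],[0,0,0.56]],[[-8,50,0],[0,0,0.7]],[[-8,60,0],[0,0,0.84]],[[-8,72,0],[0,0,0.98]],[[-8,72,0],[0,0,1.12]]]' 0 | head -3
python3 -m creep '[[[0,0,0],[0,0,0.14]],[[0,0,0],[0,0,0.28]],[[0,0,0],[0,0,0.4]],[[0,0,0],[0,0,0.45]],[[0,0,0],[0,0,0.45]],[[0,0,0],[0,0,0.45]]]' 0
python3 - <<'E'
from h import *
np.set_printoptions(precision=1,suppress=True)
q=np.load('q.npy');y=-q[3]+q[2]-np.pi/2
o=status.get_obs();p=vision.snapshot('wrist')
print(o['joint_pos'],goto(doorpt(q,-15,265,330),y,o))
print('pred pad corners',[proj(p,doorpt(q,-a,265+b,221),o) for a,b in((4,-14),(33,-14),(4,14),(33,14))],'door top',proj(p,doorpt(q,0,310,250),o),proj(p,doorpt(q,0,210,250),o))
for k in['thumb_pad','hook']:
  for d in vision.search_frame(p,k)[:2]: print(k,round(d['confidence'],2),np.array(d['rect'])*[640,400,640,400])
cv2.imwrite('pics/w3.png',cv2.resize(p['img'][60:360,120:520,::-1],None,fx=1.8,fy=1.8))
E
```

```text
time: 13.65
position: [558.6, -51.7, 327.0]
orientation: [3.139, 0.11, -0.001]
time: 14.25
position: [557.8, -51.2, 327.2]
orientation: [-3.087, 0.581, 0.001]
force: [-0.4, -0.4, -0.1]
grip_width: 0.7
grasp_force: 0.0
[-0.7  0.2  0.9  1.7 -0.2  1.3 -1.7] (array([ 0.9, -0. , -2.8]), array([ 0.,  0., -0.]))
pred pad corners [array([304.4, 204.8]), array([303.9, 178.2]), array([330.6, 204.7]), array([330.8, 178.1])] door top [363.5 217.1] [261.4 217.6]
thumb_pad 0.64 [301.8 175.2 326.6 206.1]
hook 0.75 [300.1 175.9 329.6 205.3]
```

View pics/w3.png

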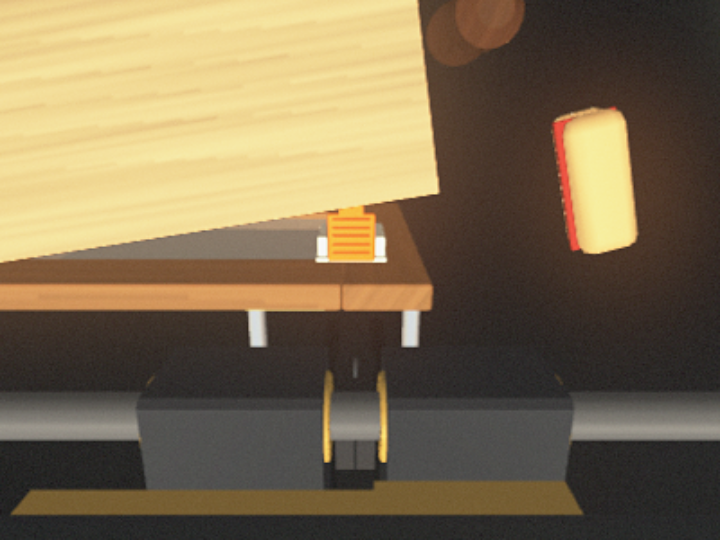

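The picture shows the orange pad at crop (328-376, 213-262), as predicted, with the finger line right over it in y and the gap clear. Going down.

```bash
python3 -m creep '[[[1,0,40],[0,0,0]],[[1,0,70],[0,0,0]],[[1,0,90],[0,0,0]],[[1,0,99],[0,0,0]],[[1,0,99],[0,0,0]]]' 0 | grep -E 'pos|force'
python3 -m creep '[[[0,0,3],[0,0,0]],[[0,0,6],[0,0,0]],[[0,0,6],[0,0,0]]]' | grep -E 'pos|force'
python3 -m creep '[[[0,0,3],[0,0,0]],[[0,0,6],[0,0,0]],[[0,0,6],[0,0,0]]]' | grep -E 'pos|force'
```

```text
position: [558.4, -51.7, 227.7]
force: [-1.2, -0.0, -0.1]
grasp_force: 0.0
position: [559.3, -51.7, 222.9]
force: [-0.7, 0.8, -0.5]
grasp_force: 0.0
position: [558.7, -51.6, 216.1]
force: [0.2, -0.0, -0.3]
grasp_force: 0.0
```

```bash
for i in 1; do python3 -m creep '[[[0,0,3],[0,0,0]],[[0,0,6],[0,0,0]],[[0,0,6],[0,0,0]]]' | grep -E 'pos|force'
python3 -m creep '[[[0,0,3],[0,0,0]],[[0,0,3],[0,0,0]]]' | grep -E 'pos|force'
python3 -m creep '[[[0,0,2],[0,0,0]],[[0,0,2],[0,0,0]]]' | grep -E 'pos|force'
python3 -m creep '[[[0,0,2],[0,0,0]],[[0,0,2],[0,0,0]]]' | grep -E 'pos|force'; done
```

```text
position: [558.6, -51.7, 210.0]
force: [-0.4, 0.5, -0.3]
grasp_force: 0.0
position: [558.8, -51.7, 207.1]
force: [0.1, 0.8, 0.3]
grasp_force: 0.0
position: [558.8, -51.7, 205.3]
force: [0.8, -1.1, -0.4]
grasp_force: 0.0
position: [558.8, -51.7, 203.3]
force: [0.2, 0.2, -0.5]
grasp_force: 0.0
```

```bash
python3 -m creep '[[[0,0,1.5],[0,0,0]],[[0,0,1.5],[0,0,0]]]' | grep -E 'pos|force'
python3 -m creep '[[[0,0,1.5],[0,0,0]],[[0,0,1.5],[0,0,0]]]' | grep -E 'pos|force'
```

```text
position: [558.8, -51.7, 201.8]
force: [-0.7, 0.5, 0.1]
grasp_force: 0.0
position: [558.9, -51.7, 200.3]
force: [-0.2, -0.0, 0.3]
grasp_force: 0.0
```

```bash
python3 -m creep '[[[0,0,1.5],[0,0,0]],[[0,0,1.5],[0,0,0]]]' | grep -E 'pos|force'
python3 -m creep '[[[0,0,1.5],[0,0,0]],[[0,0,1.5],[0,0,0]]]' | grep -E 'pos|force'
```

```text
position: [558.9, -51.7, 198.8]
force: [0.4, -0.3, 0.1]
grasp_force: 0.0
position: [558.9, -51.7, 197.3]
force: [-0.8, -0.3, -0.2]
grasp_force: 0.0
```

```bash
python3 -m creep '[[[0,0,1.5],[0,0,0]],[[0,0,1.5],[0,0,0]]]' | grep -E 'pos|force'
python3 -m creep '[[[0,0,1.5],[0,0,0]],[[0,0,1.5],[0,0,0]]]' | grep -E 'pos|force'
```

```text
position: [558.9, -51.7, 195.8]
force: [1.4, 0.0, 0.1]
grasp_force: 0.0
position: [558.8, -51.7, 194.3]
force: [0.0, 0.6, 0.6]
grasp_force: 0.0
```

```bash
python3 -m creep '[[[0,0,1.5],[0,0,0]],[[0,0,1.5],[0,0,0]]]' | grep -E 'pos|force'
python3 -m creep '[[[0,0,1.5],[0,0,0]],[[0,0,1.5],[0,0,0]]]' | grep -E 'pos|force'
```

```text
position: [558.9, -51.7, 192.8]
force: [0.7, -1.1, -0.0]
grasp_force: 0.0
position: [559.0, -51.8, 191.5]
force: [-0.1, -0.5, 0.6]
grasp_force: 0.0
```

```bash
python3 -m creep '[[[0,0,1.5],[0,0,0]],[[0,0,1.5],[0,0,0]]]' | grep -E 'pos|force'
python3 -m creep '[[[0,0,1.5],[0,0,0]],[[0,0,1.5],[0,0,0]]]' | grep -E 'pos|force'
python3 - <<'E'
from h import *
o=status.get_obs();p=vision.snapshot('wrist');s=vision.snapshot('side')
g=lambda a:np.clip((a.astype(float)/255)**.55*255,0,255).astype('uint8')
a=cv2.resize(p['img'][130:280,220:420,::-1],(400,300));b=cv2.resize(s['img'][165:265,245:378,::-1],(400,300))
cv2.imwrite('pics/d.png',g(np.hstack([a,b])))
q=np.load('q.npy')
for z in(190,215,221): print(z,proj(p,[*o['position'][:2],z],o),proj(s,[*o['position'][:2],z]))
print(proj(p,doorpt(q,0,265,250),o),proj(s,doorpt(q,-15,265,221)),[proj(p,doorpt(q,-a,265+b,221),o) for a,b in((4,-14),(33,14))])
E
```

```text
position: [559.4, -51.9, 190.4]
force: [-0.8, 0.2, 4.4]
grasp_force: 2.1
position: [559.5, -51.9, 188.9]
force: [0.2, -0.9, 4.8]
grasp_force: 2.5
190 [317.6221145  235.29143585] [298.80863292 225.78170829]
215 [317.65487665 250.86177998] [298.35296857 218.84845968]
221 [317.66406318 255.22771553] [298.24118385 217.14757779]
[317.66413348 307.7042883 ] [297.82785259 217.14248647] [array([294.92160209, 272.80348847]), array([341.09800704, 228.75208414])]
```

View pics/d.png

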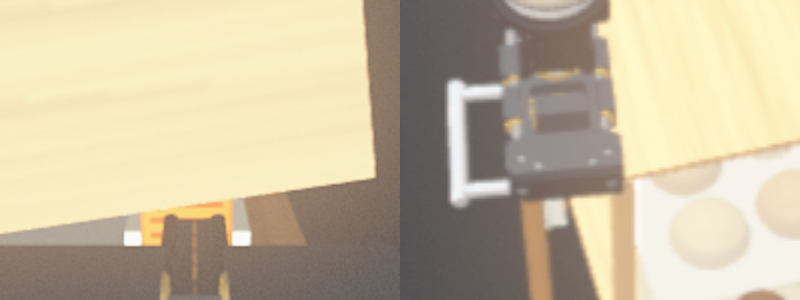

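The wrist crop shows the shut fingertips squarely on the orange pad at (195,215). Contact came at z≈190.9, and the gripper really ends about 30 mm behind the nominal TCP. I'll press on toward 11 mm.

```bash
python3 -m creep '[[[0,0,1.5],[0,0,0]],[[0,0,3],[0,0,0]],[[0,0,4.5],[0,0,0]],[[0,0,4.5],[0,0,0]]]' | grep -E 'pos|force'
python3 -m creep '[[[0,0,1],[0,0,0]],[[0,0,2],[0,0,0]],[[0,0,2],[0,0,0]]]' | grep -E 'pos|force'
```

```text
position: [559.5, -51.9, 184.5]
force: [-0.2, 0.2, 6.9]
grasp_force: 3.6
position: [559.5, -51.9, 182.7]
force: [-0.5, -0.9, 8.1]
grasp_force: 4.0
```

```bash
python3 -m creep '[[[0,0,1],[0,0,0]],[[0,0,2],[0,0,0]],[[0,0,2],[0,0,0]]]' | grep -E 'pos|force'
python3 -m creep '[[[0,0,0.7],[0,0,0]],[[0,0,1.3],[0,0,0]],[[0,0,1.3],[0,0,0]]]' | grep -E 'pos|force'
python3 - <<'E'
from h import *
o=status.get_obs();A=R.from_rotvec(o['orientation']).as_matrix();print(o['force'],o['position'],o['time'])
q=np.load('q.npy')
P0=doorpt(q,-13,265,0)
for da in(.02,.04,.06,.08,.1): print(da,np.round(A.T@(doorpt([*q[:3],q[3]+da],-13,265,0)-P0),1))
E
```

```text
position: [559.7, -52.0, 180.9]
force: [-1.4, -0.1, 9.1]
grasp_force: 4.5
position: [559.8, -52.0, 179.8]
force: [-1.5, -0.3, 11.0]
grasp_force: 4.7
[-1.49111854 -0.32428873 11.01728209] [559.83816364 -52.01990641 179.77074389] 19.8
0.02 [-5.3  0.2 -0. ]
0.04 [-10.6   0.4  -0. ]
0.06 [-15.9   0.4  -0. ]
0.08 [-21.2   0.3  -0. ]
0.1 [-26.5   0.1  -0. ]
```

```bash
python3 -m creep '[[[0,0,0.5],[0,0,0]],[[-1.3,0,0.5],[0,0,0.005]],[[-2.6,0.1,0.5],[0,0,0.01]],[[-4,0.1,0.5],[0,0,0.015]],[[-4,0.1,0.5],[0,0,0.015]]]' | grep -E 'pos|force'
python3 -m creep '[[[-1.3,0,0],[0,0,0.005]],[[-2.6,0.1,0],[0,0,0.01]],[[-2.6,0.1,0],[0,0,0.01]]]' | grep -E 'pos|force'
```

```text
position: [556.4, -50.9, 179.6]
force: [-0.8, 0.1, 9.7]
grasp_force: 4.8
position: [554.0, -50.1, 179.5]
force: [0.3, -1.8, 9.4]
grasp_force: 4.8
```

```bash
python3 -m creep '[[[-1.3,0,0],[0,0,0.005]],[[-2.6,0.1,0],[0,0,0.01]],[[-2.6,0.1,0],[0,0,0.01]]]' | grep -E 'pos|force'
```

```text
position: [551.5, -49.2, 179.5]
force: [-1.1, -1.1, 8.2]
grasp_force: 4.8
```

```bash
python3 -m creep '[[[-1.3,0,0],[0,0,0.005]],[[-2.6,0.1,0],[0,0,0.01]],[[-4,0.1,0],[0,0,0.015]],[[-5.3,0.2,0],[0,0,0.02]],[[-5.3,0.2,0],[0,0,0.02]]]' | grep -E 'pos|force'
```

```text
position: [546.5, -47.3, 179.5]
force: [0.6, -1.2, 9.0]
grasp_force: 4.8
```

```bash
python3 -m creep '[[[-2.6,0.1,0],[0,0,0.01]],[[-5.3,0.2,0],[0,0,0.02]],[[-8,0.3,0],[0,0,0.03]],[[-10.6,0.4,0],[0,0,0.04]],[[-13.3,0.4,0],[0,0,0.05]],[[-16,0.4,0],[0,0,0.06]],[[-16,0.4,0],[0,0,0.06]]]' | grep -E 'pos|force'
```

```text
position: [531.4, -41.1, 179.4]
force: [-2.0, -1.3, 10.2]
grasp_force: 4.8
```

Run:
```python
from h import *
o=status.get_obs();p=vision.snapshot('wrist');s=vision.snapshot('scene')
a=cv2.resize(p['img'][100:300,186:454,::-1],(400,300));b=cv2.resize(s['img'][120:285,250:470,::-1],(400,300))
cv2.imwrite('pics/e.png',np.hstack([a,b]));print(o['time'],o['force'])
```

```text
22.1 [-1.99434139 -1.26857318 10.19839619]
```

View pics/e.png

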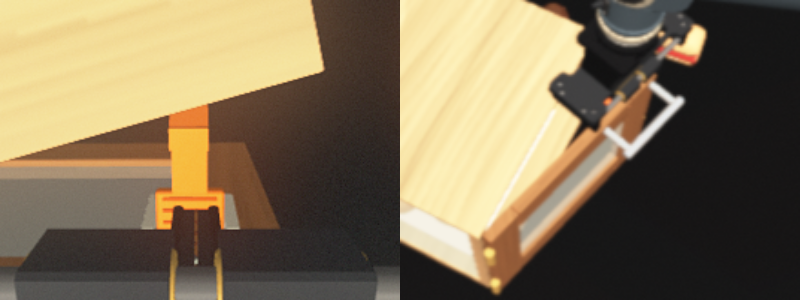

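The wrist view shows the door has followed, with the hook arm and barb coming out at the roof edge (190,115). I'll go a little further pressed, then let the hook up.

```bash
python3 -m creep '[[[-2.6,0.1,0],[0,0,0.01]],[[-5.3,0.2,0],[0,0,0.02]],[[-8,0.3,0],[0,0,0.03]],[[-10.6,0.4,0],[0,0,0.04]],[[-13.3,0.4,0],[0,0,0.05]],[[-16,0.4,0],[0,0,0.06]],[[-16,0.4,0],[0,0,0.06]]]' | grep -E 'pos|force'
python3 -m creep '[[[0,0,-3],[0,0,0]],[[0,0,-6],[0,0,0]],[[0,0,-9],[0,0,0]],[[0,0,-12],[0,0,0]],[[0,0,-15],[0,0,0]],[[0,0,-15],[0,0,0]]]' | grep -E 'pos|force'
python3 - <<'E'
from h import *
o=status.get_obs();q=np.load('q.npy');A=R.from_rotvec(o['orientation']).as_matrix()
# finger centre at 9.5..15 behind face at along 265
for off in(10,15):
  from scipy.optimize import minimize_scalar
  a=minimize_scalar(lambda a:np.linalg.norm(doorpt([*q[:3],a],-off,265,0)[:2]-o['position'][:2]),bounds=(0,1.8),method='bounded').x
  print(off,a)
print(o['position'],yaw(o),o['joint_pos'])
a0=a
for a in np.arange(a0,1.75,.1):
  print(round(a,2),np.round(A.T@(doorpt([*q[:3],a],-13,265,0)-doorpt([*q[:3],a0],-13,265,0)),0),np.round(doorpt([*q[:3],a],-13,265,0)[:2]))
E
```

```text
position: [517.0, -34.0, 179.3]
force: [-0.4, -1.5, 10.0]
grasp_force: 4.9
position: [515.9, -32.9, 192.9]
force: [0.2, 1.0, -0.5]
grasp_force: 0.0
10 0.308905728801548
15 0.3277317239279174
[515.86468504 -32.87294585 192.85432285] -2.1187876556599674 [-0.75438091  0.27815335  0.90180296  1.94044062 -0.25268117  1.04104379
 -1.86056087]
0.33 [0. 0. 0.] [514. -32.]
0.43 [-27.   0.   0.] [491. -19.]
0.53 [-53.  -2.   0.] [470.  -3.]
0.63 [-79.  -8.   0.] [450.  15.]
0.73 [-104.  -15.    0.] [433.  35.]
0.83 [-129.  -26.    0.] [417.  57.]
0.93 [-152.  -38.    0.] [404.  80.]
1.03 [-174.  -53.    0.] [393. 104.]
1.13 [-194.  -70.    0.] [384. 129.]
1.23 [-213.  -89.    0.] [379. 155.]
1.33 [-230. -110.    0.] [375. 181.]
1.43 [-244. -132.    0.] [374. 207.]
1.53 [-256. -156.    0.] [376. 234.]
1.63 [-266. -180.    0.] [381. 260.]
1.73 [-273. -206.    0.] [388. 286.]
```

Run:
```python
from h import *
o=status.get_obs();q=np.load('q.npy');A=R.from_rotvec(o['orientation']).as_matrix()
P=doorpt([*q[:3],.32],-18,180,192.9);print('toAlong180',np.round(A.T@(P-o['position']),1))
for a in np.arange(.32,1.7,.1):
  X=doorpt([*q[:3],a],-14,180,192.9);print(round(a,2),np.round(A.T@(X-P),0),np.round(X[:2]),round(np.hypot(*X[:2])))
```

```text
toAlong180 [  4.  -84.6  -0.1]
0.32 [-4.  0.  0.] [560.  39.] 561
0.42 [-22.   1.   0.] [544.  48.] 546
0.52 [-40.  -0.   0.] [529.  58.] 533
0.62 [-58.  -3.   0.] [516.  70.] 520
0.72 [-75.  -8.   0.] [503.  83.] 510
0.82 [-92. -14.   0.] [492.  97.] 502
0.92 [-108.  -22.    0.] [482. 113.] 495
1.02 [-124.  -32.    0.] [474. 129.] 492
1.12 [-138.  -43.    0.] [468. 146.] 490
1.22 [-151.  -55.    0.] [463. 163.] 491
1.32 [-163.  -69.    0.] [460. 181.] 495
1.42 [-173.  -84.    0.] [459. 199.] 500
1.52 [-182.  -99.    0.] [460. 217.] 508
1.62 [-189. -116.    0.] [462. 235.] 519
```

```bash
python3 -m creep '[[[0,0,-40],[0,0,0]],[[0,0,-50],[0,0,0]],[[4,-40,-50],[0,0,0]],[[4,-85,-50],[0,0,0]],[[4,-85,-50],[0,0,0]],[[4,-85,-20],[0,0,0]],[[4,-85,0],[0,0,0]],[[4,-85,0],[0,0,0]]]' 0 | grep -E 'time|pos|force'
python3 -m creep '[[[-5,0,0],[0,0,0]],[[-10,1,0],[0,0,0]],[[-15,1,0],[0,0,0]],[[-22,1,0],[0,0,0]],[[-30,0,0],[0,0,0]],[[-40,0,0],[0,0,0]],[[-49,-2,0],[0,0,0]],[[-58,-3,0],[0,0,0]]]' | grep -E 'time|pos|force'
```

```text
time: 24.3
position: [561.1, 37.5, 189.9]
force: [0.8, -0.6, -0.0]
grasp_force: 0.0
time: 25.1
position: [515.4, 70.8, 193.2]
force: [1.3, -0.7, -0.4]
grasp_force: 0.6
```

```bash
python3 -m creep '[[[-8,-2,0],[0,0,0]],[[-17,-5,0],[0,0,0]],[[-26,-8,0],[0,0,0]],[[-34,-11,0],[0,0,0]],[[-42,-15,0],[0,0,0]],[[-50,-19,0],[0,0,0]],[[-58,-24,0],[0,0,0]],[[-66,-29,0],[0,0,0]]]' | grep -E 'time|pos|force'
python3 -m creep '[[[-7,-5,0],[0,0,0]],[[-14,-11,0],[0,0,0]],[[-21,-17,0],[0,0,0]],[[-27,-23,0],[0,0,0]],[[-33,-30,0],[0,0,0]],[[-39,-37,0],[0,0,0]],[[-44,-44,0],[0,0,0]],[[-49,-52,0],[0,0,0]]]' | grep -E 'time|pos|force'
```

```text
time: 25.9
position: [474.6, 129.8, 193.2]
force: [1.5, -1.0, 0.8]
grasp_force: 0.6
time: 26.7
position: [460.1, 199.7, 193.2]
force: [1.5, -1.9, 0.7]
grasp_force: 0.6
```

```bash
python3 -m creep '[[[-4,-7,0],[0,0,0]],[[-9,-15,0],[0,0,0]],[[-13,-23,0],[0,0,0]],[[-16,-32,0],[0,0,0]],[[-18,-37,0],[0,0,0]],[[-18,-37,0],[0,0,0]]]' | grep -E 'time|pos|force'
python3 - <<'E'
from h import *
q=np.load('q.npy');o=status.get_obs();A=R.from_rotvec(o['orientation']).as_matrix()
s=vision.snapshot('scene')
for k in['door','hook','jam_jar','pepper_mill','ham_roll']:
  for d in vision.search_frame(s,k)[:1]: print(k,round(d['confidence'],2),np.round(np.array(d['rect'])*[640,400,640,400]))
cv2.imwrite('pics/f.png',cv2.resize(s['img'][90:350,170:530,::-1],(792,572)))
for a in(1.4,1.5,1.6): print(a,np.round(proj(s,doorpt([*q[:3],a],8,310,250)),0),np.round(proj(s,doorpt([*q[:3],a],58,200,236)),0))
E
```

```text
time: 27.3
position: [464.0, 241.3, 193.1]
force: [-0.3, -0.4, 0.2]
grasp_force: 0.0
door 0.78 [287. 251. 420. 357.]
hook 0.74 [393. 290. 419. 316.]
jam_jar 0.73 [241. 302. 274. 332.]
pepper_mill 0.56 [327. 123. 342. 133.]
ham_roll 0.75 [372. 125. 418. 156.]
1.4 [435. 295.] [377. 304.]
1.5 [431. 310.] [371. 312.]
1.6 [425. 323.] [365. 319.]
```

View pics/f.png

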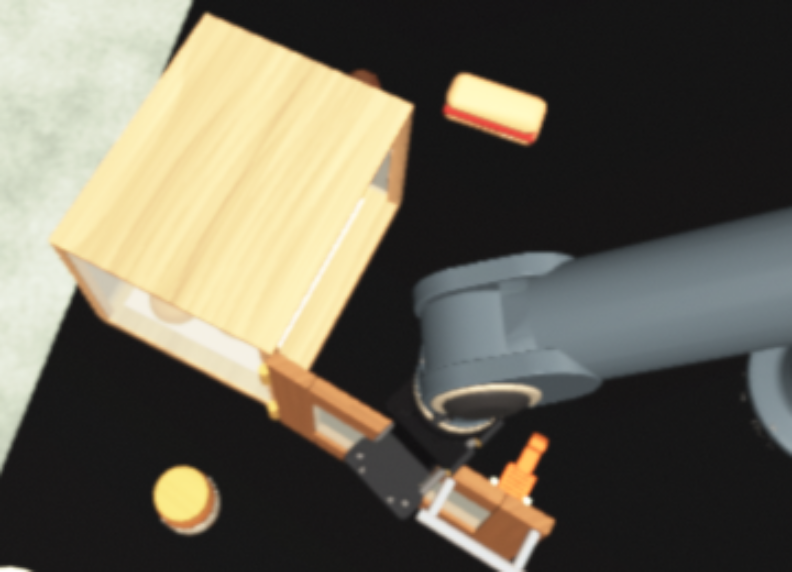

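The door stands at about 1.6 rad with its free end at (545,525). The hook is intact, and the jar, mill and roll haven't moved. I'll withdraw the finger and hand in.

```bash
python3 -m creep '[[[3,10,0],[0,0,0]],[[3,20,0],[0,0,0]],[[3,20,-40],[0,0,0]],[[3,20,-80],[0,0,0]],[[3,20,-120],[0,0,0]],[[3,20,-120],[0,0,0]]]' | grep -E 'time|pos|force'
python3 - <<'E'
from h import *
s=vision.snapshot('scene')
for k in['door','hook']:
  for d in vision.search_frame(s,k)[:1]: print(k,round(d['confidence'],2),np.round(np.array(d['rect'])*[640,400,640,400]))
print(status.get_obs()['force']);print(workorder.sign_off())
E
```

```text
time: 28.2
position: [459.2, 221.2, 318.3]
force: [-0.5, -1.1, -0.2]
grasp_force: 0.0
door 0.78 [286. 250. 422. 355.]
hook 0.7 [395. 288. 420. 317.]
[-0.34692865 -0.08534231  0.0915646 ]
the job is handed in; nothing more can be done
None
```

The job is handed in at about 28 s: the service door stands open at about 1.6 rad, the hook is unbroken (peak pull about 11 N, peak press about 11 N by the wrist sensor), and the jar, mill and roll were not moved.

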